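Isolate the press drive and pop its fuse hatch

TASK

Switch the press drive off by pushing the red lever on the yellow isolator box all the way over, away from the robot. Then press the blue hatch of the grey fuse box once, at its orange mark, until it bottoms, and let go: it must pop up and stay open, so do not push it down again. Only touch and push, do not press either jog button on the green box, and leave everything else on the bench where it stands.

Things in the scene. Friction and masses are not known exactly. Their poses are not given: they have to be found in the camera images.
- fuse_box: grey fixed box 170 (x) x 130 (y) x 100 high; origin at the centre of its underside on the bench; yaw varies. A blue hatch 122 (x) x 94 (y), 6 thick, covers most of its top: hinge along the box's y at box x = +60, free edge at box x = -62 (towards the robot); top of the closed hatch 114 above the bench. Hatch and box stand among other boxes that trade places
- hatch_mark (a point): orange disc, 22 across, on the hatch's top face, 95 from the hinge and 27 from the free edge; this point is its centre; moves with the hatch, z out of its face
- hatch (a joint): hatch angle, rad, about its hinge: 0 latched shut; negative = pressed in (stop at -0.08, 7.6 mm down at the mark); 0.5 = popped open (stop; the mark about 45 mm higher than shut). Push-push latch: press to the hard stop (3 to 5 N at the mark on the way; short of about -0.05 it stays latched) and let go, and a spring swings it up to 0.5 in about a second, free edge rising; it follows the finger as that goes up. Pushed down to the stop again it latches shut again
- isolator: yellow fixed box 110 (x) x 90 (y) x 60 high; origin at the centre of its underside; yaw varies; its +x (within about 20 degrees of straight away from the robot) is the direction in which the lever is pushed to off
- lever_tip (a point): centre of the red ball, 26 across, at the lever's top end, 139 to 147 above the bench; steel rod 10 thick, 65 from pivot to ball centre, pivoting about the isolator's y, 82 above the bench over the isolator's centre, on a black block 70 (x) x 50 (y) that rises to 85
- lever (a joint): lever angle, rad: 0 = on, leaning 0.5 rad to the isolator's -x (towards the robot); 1.0 = off, leaning 0.5 rad to +x (stop). Stiff: it stays where it is left
- jog_box: green fixed box 100 x 120 x 70 high with a green and a white button (24 across, 18 tall, at box y = +28 and -28) on top; leave alone; origin at the centre of its underside
- jog_fwd (a joint): green jog button, travel in m, 0 = up, 0.006 = fully down; not to be pressed
- jog_back (a joint): white jog button, travel in m, 0 = up, 0.006 = fully down; not to be pressed
- ink_black: loose bystander, leave alone; ink jar with black cap, 64 across, 70 tall; origin under its centre
- ink_red: loose bystander, leave alone; ink jar with red cap, 64 across, 70 tall; origin under its centre
- thinner_can: loose bystander, leave alone; can 70 across, 130 tall; origin under its centre
- loupe: loose bystander, leave alone; black stand loupe, 36 across, 40 tall; origin under its centre
- weight: loose bystander, leave alone; brass paper weight, 36 across, 46 tall; origin under its centre
- ink_knife: loose bystander, leave alone; ink knife 200 long lying flat along its x
- brayer: loose bystander, leave alone; ink roller, rubber roll 100 long and 40 across along its y, wooden handle to its -x; origin under the roll
Not all that is in view belongs to the job. Several things have the shape of the isolator; the one meant has the colours described above.

How it is judged:
On the way, in this order (a step that is already met when the one before it is completed fails the run):
1. the isolator lever is pushed fully over to off while the hatch is shut (value of joint lever above 0.88 rad and value of joint hatch below 0.05 rad), for 0.1 s.
2. the hatch is pressed in beyond its latch (value of joint hatch below -0.045 rad).
3. the hatch has popped open (value of joint hatch above 0.42 rad), for 0.2 s.
At the end, for the whole second after the job is handed in: lever off (beyond 0.88 rad of 1.0) and hatch standing open (beyond 0.42 rad of 0.5) at rest (value of joint lever above 0.88 rad and value of joint hatch above 0.42 rad and velocity of joint hatch between -0.1 and 0.1 rad/s); the robot touches nothing.
It fails at once if the hatch is pressed or opened with the drive still on (value of joint lever below 0.8 rad and (value of joint hatch below -0.04 rad or value of joint hatch above 0.06 rad)).
It fails at once if the popped hatch is pushed down again (value of joint hatch between 0.06 and 0.38 rad and velocity of joint hatch below -0.12 rad/s).
It fails at once if a jog button is pressed (value of joint any of jog_fwd, jog_back above 0.003 m).
It fails at once if a bystander is lifted, carried or knocked away (over 25 mm) (distance of any of ink_black, ink_red, thinner_can, loupe, weight, ink_knife, brayer from where it was at the start of the episode above 0.025 m).
It also fails if it takes over 45 s, if anything falls off the work surface, if the arm or the gripper's body presses on something with over 40 N, if the wrist force passes 120 N, or if a joint passes its speed limit or range.

ROBOT

A 6-joint arm with a two-finger parallel gripper is mounted at the origin on the work surface. World frame = base frame: x ahead of the robot, y to its left, z up, the work surface at z = 0. Lengths are in m, angles in rad, forces in N, time in s.
With the tool pointing down it reaches from about 0.25 to 0.775 m from the base axis. Payload 4 kg.
Tool frame: the origin (TCP) lies midway between the tips of the shut fingers; the grasp point (between the pads) lies robot.pinch_z behind it (robot.pinch_z is the distance from the TCP to the grasp point, in m); z points along the fingers, y is the direction in which the jaws open and shut (so a half turn about z gives the same grasp; the last joint's range is limited). The gripper opens to 94 mm and grips with 3 to 60 N. Pads are 16 mm wide; open, the fingers measure 119 mm over their backs; the gripper's body (75 mm by 177 mm) begins 78 mm behind the grasp point.
Start: joints at [1.169, 0.087, 1.371, -0, 1.684, -0.103], TCP at [0.162, 0.526, 0.206] pointing down, gripper open.
Joint ranges: [-3.1, 3.1], [-0.76, 2.03], [0.27, 2.55], [-1.08, 4.22], [0.17, 2.65], [-2.57, 2.57]. Speed limits (rad/s): [2.79, 2.79, 3.14, 3.14, 3.14, 3.14].

INTERFACE

Orientations are given as [roll, pitch, yaw] about the fixed x, y, z axes, in that order (R = Rz(yaw) Ry(pitch) Rx(roll)).
In Python, from bench import robot gives the robot as it stands.
- The arm moves only by the tool jog_arm, never from a script. Its argument "steps" is a list that holds one entry, the list of rows, each a list of 7 numbers: the shift along the tool's x, y, z in cm, then the turn, a rotation vector about the tool's x, y, z in degrees, then the gripper's target within -1 to 1 (fully open at 1, half-way at 0, shut at -1). A call has 1 to 12 rows; each row shifts and turns the commanded pose from where the row before left it, along the tool's axes as they then stand; what a row does not reach is not made up. A row lasts 1/8 s, in which the tool goes at most 62.5 mm and 10.7 degrees, less where a joint would pass 70% of its speed; a pose out of reach is approached as far as the arm can. A call with a gripper value outside its range is refused whole. The fingers move at their own pace and stop on an object; the grip force is fixed at half the most. Time passes only in rows, so rows that do not move let the fingers close. It gives the time, the measured TCP pose, the force and the opening at its end, in the units of the state.
- robot.get_obs(): the state, without advancing time (a new reading comes with each control period).
- robot.snapshot(name): name is "scene" or "top"; returns the picture (420x560x3 uint8, red, green, blue); there is no depth.
- robot.camera_info(name): a dict with "mtx" (3x3 intrinsics, pixels), "R" (3x3) and "t" (3): a world point X has camera coordinates R X + t. Camera axes: x right, y down, z forward; pixel columns grow to the right and rows downward; lengths in m; the calibration is good to about 2 mm. A picture is of the moment at which its call begins. camera_info takes no time and is no camera call.
- robot.close_job(): hands the job in, once; it reports no verdict.
The state is a dict: "time": time; "joint_positions": joint angles; "qvel": joint speeds; "joint_torque": joint torques, N m; "tool_pos": TCP position; "ee_rot": TCP orientation; "wrist_force": force on the tool from outside, world axes, zero at the start; "wrist_torque": the same for the moment, N m; "width": finger opening in m.
Only numpy, scipy, OpenCV 4.12 (cv2) and the standard library are available. Lean on these libraries where they do the work, as an engineer would, in place of code of your own. Each camera call takes 0.05 s, during which the arm holds its last target. There are 200 camera calls.

## Working session

There is one attempt and no reset: what is moved stays moved. The work goes in short steps, Python scripts to look and compute and a tool call to move; the robot and the scene stay as the last step left them, time stands still between calls to the robot, and variables do not carry over. Pictures are saved under pics/ and viewed, about 8 in all and at most 12, crops included, and the job is handed in when it is done.

Besides the shell and the picture viewer there is one more tool, called after ">>>" by a JSON object that holds its "fn" and its "kwargs", one argument or row to a line. jog_arm: Moves the arm, as the interface text tells. Its arguments: {"type":"object","properties":{"steps":{"type":"array"}},"required":["steps"]}

```bash
mkdir -p pics; ls; python3 - <<'E'
from bench import robot
import cv2,numpy as np
for n in("scene","top"):
    cv2.imwrite(f"pics/{n}0.png",robot.snapshot(n)[:,:,::-1])
    c=robot.camera_info(n);print(n,c["mtx"].round(1).tolist(),(-c["R"].T@c["t"]).round(3),c["R"].round(3).tolist())
o=robot.get_obs();print(o["tool_pos"],o["ee_rot"],o["width"],robot.pinch_z)
E
```

```text
pics
scene [[400.1, 0.0, 279.6], [0.0, 400.1, 210.1], [0.0, 0.0, 1.0]] [0.95  0.349 0.904] [[-0.689, 0.725, 0.011], [0.568, 0.55, -0.612], [-0.45, -0.415, -0.79]]
top [[528.3, 0.0, 281.2], [0.0, 528.3, 206.2], [0.0, 0.0, 1.0]] [ 0.391 -0.077  1.381] [[-0.003, -1.0, -0.012], [-0.996, 0.004, -0.092], [0.092, 0.012, -0.996]]
[0.16171771 0.52515731 0.20443695] [-3.13961192e+00 -2.05647866e-04  2.84278342e+00] 0.09412548968067523 0.0188
```

View pics/top0.png

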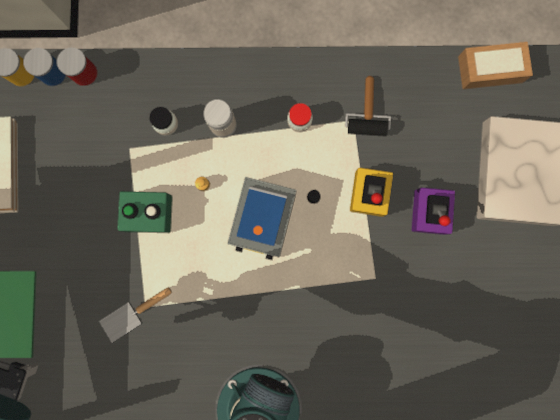

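View pics/scene0.png

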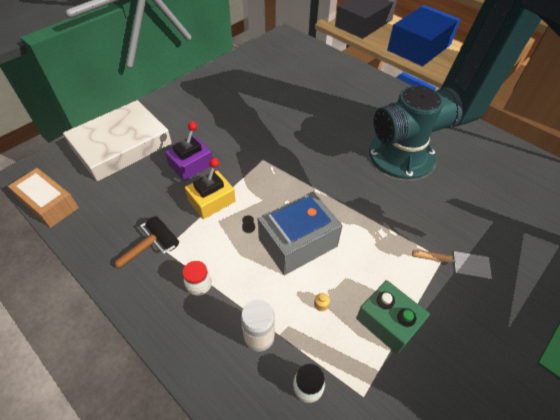

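The top view shows the yellow isolator with its red ball at (376,199). The scene view has the same ball at (214,162). The hatch's orange mark is at (258,230) in the top view and (312,212) in the scene view.

Things that could be mistaken for the lever, by top-view pixel:
- yellow box ball (376,199)
- purple decoy ball (445,221)
- red jar cap (300,114)

I choose the yellow one. For the mark, the brass weight at (202,184) is a possible lookalike.

```bash
cat > h.py <<'E'
from bench import robot
import cv2,numpy as np
def cast(n,uv,z):
    c=robot.camera_info(n);C=-c["R"].T@c["t"]
    d=c["R"].T@np.linalg.inv(c["mtx"])@[uv[0],uv[1],1.]
    return C+d*(z-C[2])/d[2]
def tri(a,b):
    A=[]
    for n,uv in(("scene",a),("top",b)):
        c=robot.camera_info(n);P=c["mtx"]@np.c_[c["R"],c["t"]];A.append(P)
    X=cv2.triangulatePoints(A[0],A[1],np.array(a,float).reshape(2,1),np.array(b,float).reshape(2,1))[:,0]
    return X[:3]/X[3]
def blob(im,roi,lo,hi):
    """largest blob in HSV range inside roi (x0,y0,x1,y1): contour in full pixels, centre"""
    x0,y0,x1,y1=roi;h=cv2.cvtColor(im,cv2.COLOR_RGB2HSV)[y0:y1,x0:x1].astype(int)
    h[...,0]=(h[...,0]+10)%180   # hue shifted by 10 so red is contiguous
    m=cv2.inRange(h.astype(np.uint8),np.array(lo),np.array(hi))
    k=max(cv2.findContours(m,cv2.RETR_EXTERNAL,cv2.CHAIN_APPROX_NONE)[0],key=cv2.contourArea)+[x0,y0]
    M=cv2.moments(k);return k,np.array([M["m10"],M["m01"]])/M["m00"]
E
python3 - <<'E'
from h import *
S,T=robot.snapshot("scene"),robot.snapshot("top")
RED=((2,150,60),(16,255,255));ORG=((17,150,90),(32,255,255));YEL=((30,140,60),(45,255,255));BLU=((105,100,40),(135,255,255))
_,bs=blob(S,(195,145,235,180),*RED);_,bt=blob(T,(360,180,395,215),*RED)
print("ball",bs,bt,tri(bs,bt))
_,ms=blob(S,(290,195,330,230),*ORG);_,mt=blob(T,(240,215,275,245),*ORG)
print("mark",ms,mt,tri(ms,mt),cast("top",mt,.114),cast("scene",ms,.114))
for nm,roi,col,z in(("iso",(340,155,400,225),YEL,.06),("hatch",(225,170,300,260),BLU,.114)):
    k,_=blob(T,roi,*col)
    w=np.array([cast("top",p,z)[:2] for p in k[:,0]],np.float32)
    r=cv2.minAreaRect(w);print(nm,r,"\n",cv2.boxPoints(r).round(3).tolist())
for nm,roi,col,t in(("redcap",(280,95,320,130),RED,.07),):
    print(nm,cast("top",blob(T,roi,*col)[1],t))
for nm,uv,z in(("loupe",(314,197),.04),("weight",(202,183),.046),("purpleball",(445,221),.14),("can",(219,113),.13),("greenbtn",(130,211),.088),("whitebtn",(152,211),.088)):print(nm,cast("top",uv,z).round(3))
a=cv2.resize(T[150:275,220:400],(720,500),interpolation=2);cv2.imwrite("pics/crop1.png",a[:,:,::-1])
E
```

```text
ball [214.02359882 162.12094395] [376.29651163 198.04069767] [ 0.52289904 -0.28509734  0.14505721]
mark [311.63841808 211.5480226 ] [257.5        229.84782609] [ 0.45066191 -0.00461472  0.11717672] [ 0.450963   -0.00463848  0.114     ] [ 0.44837588 -0.00568913  0.114     ]
iso ((0.5488196611404419, -0.28749150037765503), (0.09431277215480804, 0.11480315774679184), 80.77396392822266) 
 [[0.48500001430511475, -0.32499998807907104], [0.5979999899864197, -0.34299999475479126], [0.6129999756813049, -0.25], [0.5, -0.23199999332427979]]
hatch ((0.4821544289588928, -0.0131630077958107), (0.0923851951956749, 0.11673832684755325), 75.28143310546875) 
 [[0.414000004529953, -0.0430000014603138], [0.5270000100135803, -0.0729999989271164], [0.550000011920929, 0.017000000923871994], [0.43700000643730164, 0.04600000008940697]]
redcap [ 0.74648786 -0.10914232  0.07      ]
loupe [ 0.538 -0.145  0.04 ]
weight [0.574 0.141 0.046]
purpleball [ 0.469 -0.446  0.14 ]
can [0.733 0.088 0.13 ]
greenbtn [0.5   0.311 0.088]
whitebtn [0.5   0.257 0.088]
```

View pics/crop1.png

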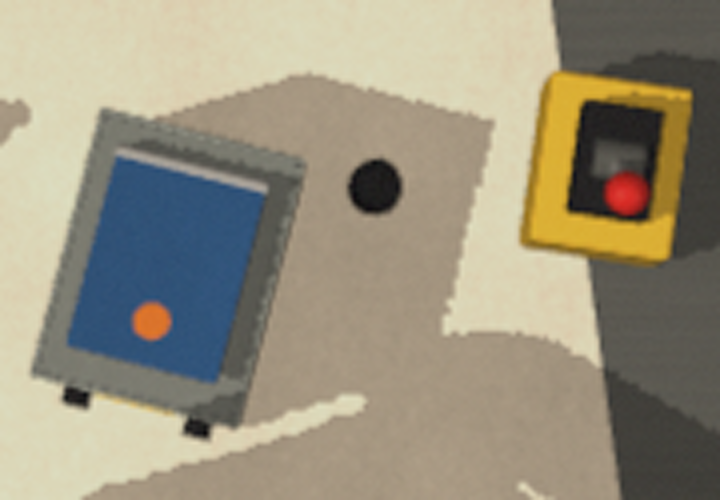

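The crop confirms the choice: the red ball is on the yellow box at crop (627,193), and the orange mark is on the blue hatch at crop (152,321). The isolator's yaw is about -9°. The push goes from the ball at (0.523,-0.285) along (0.988,-0.156).

>>> {"fn": "jog_arm", "kwargs": {
  "steps": [
    [[-3.0,-3.8,0,0,0,0,-1],[-3.0,-3.8,0,0,0,0,-1],[-3.0,-3.8,0,0,0,0,-1],[-3.0,-3.8,0,0,0,0,-1],[-3.0,-3.8,0,0,0,0,-1],[-3.0,-3.8,0,0,0,0,-1],[-3.0,-3.8,0,0,0,0,-1],[-3.0,-3.8,0,0,0,0,-1],[-3.0,-3.8,0,0,0,0,-1],[-3.0,-3.8,0,0,0,0,-1],[-3.0,-3.8,0,0,0,0,-1],[-3.0,-3.8,0,0,0,0,-1]]
  ]
}}

```text
time: 1.7
tool_pos: [0.372, -0.0177, 0.2055]
ee_rot: [3.141, 0.001, 2.842]
wrist_force: [0.4, -0.1, 0.5]
width: 0.0007
```

>>> {"fn": "jog_arm", "kwargs": {
  "steps": [
    [[-2.9,-3.65,0,0,0,0,-1],[-2.9,-3.65,0,0,0,0,-1],[-2.9,-3.65,0,0,0,0,-1],[-2.9,-3.65,0,0,0,0,-1],[-2.9,-3.65,0,0,0,0,-1],[-2.9,-3.65,0,0,0,0,-1],[0,0,0,0,0,-8,-1],[0,0,3.5,0,0,0,-1],[0,0,3.5,0,0,0,-1],[0,0,0,0,0,0,-1]]
  ]
}}

```text
time: 2.95
tool_pos: [0.4715, -0.2752, 0.1318]
ee_rot: [3.138, -0.007, 2.982]
wrist_force: [-1.7, -0.4, 0.6]
width: 0.0002
```

```bash
python3 - <<'E'
from h import *
S=robot.snapshot("scene")
cv2.imwrite("pics/crop2.png",cv2.resize(S[60:240,130:350],(770,600),interpolation=2)[:,:,::-1])
o=robot.get_obs();print(o["tool_pos"],o["ee_rot"],o["wrist_force"])
E
```

```text
[ 0.47278292 -0.27609297  0.13431883] [ 3.14001639e+00 -2.92068562e-03  2.98240459e+00] [ 0.26984941  0.45143398 -0.51501923]
```

View pics/crop2.png

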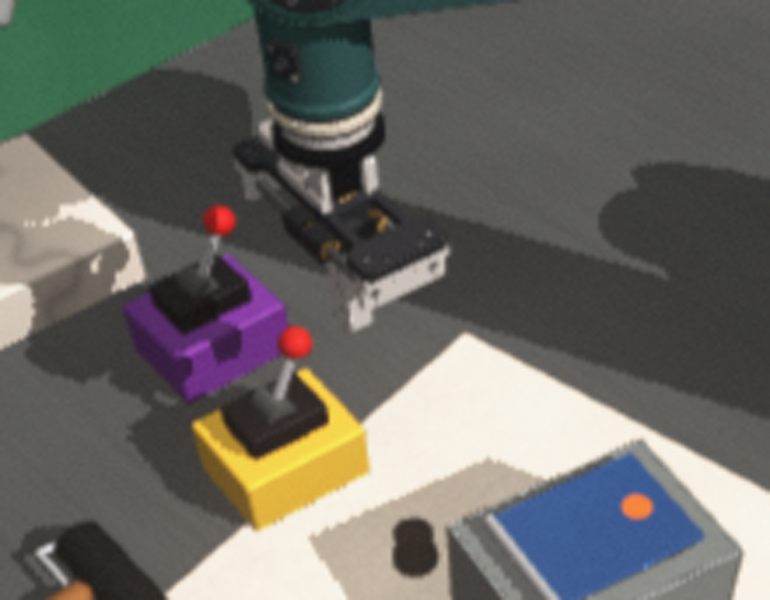

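The shut fingers at crop (360,320) are in front of the ball at (295,342), lined up and at the right height.

>>> {"fn": "jog_arm", "kwargs": {
  "steps": [
    [[-1.2,0,0.3,0,0,0,-1],[-1.2,0,0,0,0,0,-1],[-1.2,0,0,0,0,0,-1],[-1,0,0,0,0,0,-1],[-1,0,0,0,0,0,-1],[-1,0,0,0,0,0,-1],[-1,0,0,0,0,0,-1],[-1,0,0,0,0,0,-1],[-0.4,0,0,0,0,0,-1],[0,0,0,0,0,0,-1]]
  ]
}}

```text
time: 4.25
tool_pos: [0.5579, -0.29, 0.1316]
ee_rot: [3.14, -0.013, 2.981]
wrist_force: [-12.9, 2.3, 4.2]
width: 0.0005
```

>>> {"fn": "jog_arm", "kwargs": {
  "steps": [
    [[-0.4,0,0,0,0,0,-1],[-0.4,0,0,0,0,0,-1],[0,0,0,0,0,0,-1]]
  ]
}}

```text
time: 4.62
tool_pos: [0.5586, -0.2902, 0.1316]
ee_rot: [3.139, -0.029, 2.98]
wrist_force: [-29.6, 6.3, 11.9]
width: 0.0006
```

```bash
python3 - <<'E'
from h import *
S,T=robot.snapshot("scene"),robot.snapshot("top")
RED=((2,150,60),(16,255,255))
print(blob(S,(170,135,225,190),*RED)[1])
c=robot.camera_info("scene")
for a in(.0,.8,.9,1.):
    t=a-.5;X=np.array([.553,-.290,.082])+65e-3*np.array([np.sin(t)*.988,-np.sin(t)*.156,np.cos(t)])
    p=c["mtx"]@(c["R"]@X+c["t"]);print(a,p[:2]/p[2])
print(robot.get_obs()["wrist_force"])
E
```

```text
[194.66946779 172.67226891]
0.0 [214.25655417 163.55956012]
0.8 [197.40537814 170.56768057]
0.9 [195.48244422 172.19285251]
1.0 [193.67947259 173.93458736]
[-28.47808402   6.09789056  11.5422714 ]
```

The lever is at its stop: about 30 N with no further movement, and the ball pixel matches an angle of 1.0. I back off and rise.

>>> {"fn": "jog_arm", "kwargs": {
  "steps": [
    [[2.5,0,0,0,0,0,-1],[2.5,0,0,0,0,0,-1],[2,0,-3,0,0,0,-1],[0,0,-4.5,0,0,0,-1],[0,0,-1.5,0,0,0,-1],[0,0,0,0,0,0,-1],[0,0,0,0,0,0,-1]]
  ]
}}

```text
time: 5.6
tool_pos: [0.5009, -0.2806, 0.2201]
ee_rot: [3.14, -0.003, 2.983]
wrist_force: [0.0, -0.4, 0.3]
width: 0.0003
```

```bash
python3 - <<'E'
from h import *
S,T=robot.snapshot("scene"),robot.snapshot("top")
RED=((2,150,60),(16,255,255))
bs=blob(S,(170,135,225,190),*RED)[1];print(bs)
o=robot.get_obs();print(o["tool_pos"],o["ee_rot"],o["wrist_force"])
from scipy.spatial.transform import Rotation as R
print(R.from_euler("xyz",o["ee_rot"]).inv().apply(np.array([.450,-.005,.16])-o["tool_pos"])*100)
E
```

```text
[194.69972452 172.72451791]
[ 0.50069647 -0.28057241  0.21996132] [ 3.13967183 -0.0036776   2.98259991] [ 0.2899897  -0.05094343  0.10262118]
[ 9.34655602 26.39539121  6.08125721]
```

>>> {"fn": "jog_arm", "kwargs": {
  "steps": [
    [[1.55,4.4,0,0,0,0,-1],[1.55,4.4,0,0,0,0,-1],[1.55,4.4,0,0,0,0,-1],[1.55,4.4,0,0,0,0,-1],[1.55,4.4,0,0,0,0,-1],[1.55,4.4,0,0,0,0,-1],[0,0,3,0,0,0,-1],[0,0,3.5,0,0,0,-1],[0,0,1,0,0,0,-1],[0,0,0,0,0,0,-1],[0,0,0,0,0,0,-1]]
  ]
}}

```text
time: 7.08
tool_pos: [0.4521, -0.006, 0.1488]
ee_rot: [3.141, 0.002, 2.982]
wrist_force: [-0.3, 0.2, 0.5]
width: 0.0004
```

```bash
python3 - <<'E'
from h import *
S=robot.snapshot("scene")
cv2.imwrite("pics/crop3.png",cv2.resize(S[60:260,160:400],(720,600),interpolation=2)[:,:,::-1])
o=robot.get_obs();print(o["tool_pos"],o["ee_rot"],o["wrist_force"])
E
```

```text
[ 0.45221631 -0.00597601  0.14899419] [3.14142692e+00 2.75077484e-03 2.98202138e+00] [-0.08752995  0.07520178  0.98243535]
```

View pics/crop3.png

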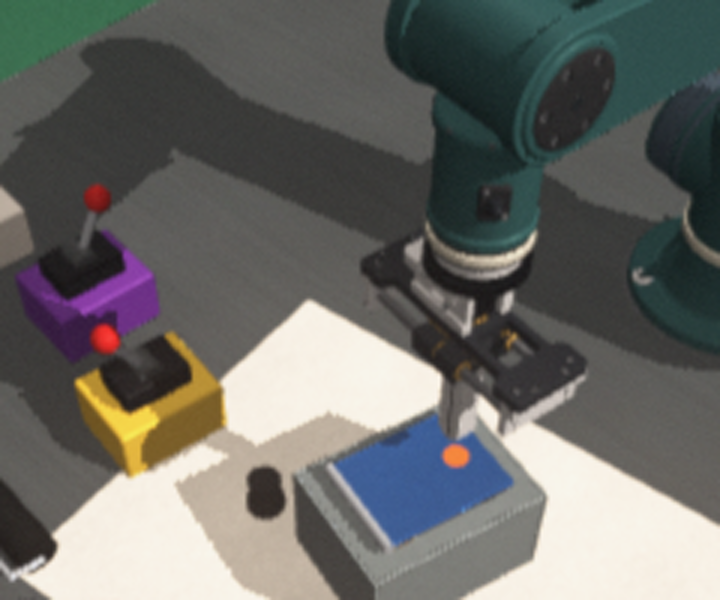

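The fingertips hover above the orange mark (crop (455,457)), and the lever leans away from the robot with its ball at (105,340).

>>> {"fn": "jog_arm", "kwargs": {
  "steps": [
    [[0.1,0,1.6,0,0,0,-1],[0,0,1.4,0,0,0,-1],[0,0,0.3,0,0,0,-1],[0,0,0.3,0,0,0,-1],[0,0,0.3,0,0,0,-1],[0,0,0.2,0,0,0,-1],[0,0,0,0,0,0,-1]]
  ]
}}

```text
time: 8.0
tool_pos: [0.45, -0.0055, 0.1071]
ee_rot: [3.142, -0.0, 2.982]
wrist_force: [-4.4, -0.1, 5.5]
width: 0.0005
```

>>> {"fn": "jog_arm", "kwargs": {
  "steps": [
    [[0,0,0.2,0,0,0,-1],[0,0,0.2,0,0,0,-1],[0,0,0,0,0,0,-1]]
  ]
}}

```text
time: 8.38
tool_pos: [0.4502, -0.0055, 0.1067]
ee_rot: [-3.142, 0.001, 2.983]
wrist_force: [-9.7, 0.7, 20.4]
width: 0.0004
```

Bottomed: about 20 N with the height holding at 0.107. Now straight up.

>>> {"fn": "jog_arm", "kwargs": {
  "steps": [
    [[0,0,-2,0,0,0,-1],[0,0,-4,0,0,0,-1],[0,0,-5,0,0,0,-1],[0,0,-4,0,0,0,-1],[0,0,0,0,0,0,-1],[0,0,0,0,0,0,-1],[0,0,0,0,0,0,-1],[0,0,0,0,0,0,-1],[0,0,0,0,0,0,-1],[0,0,0,0,0,0,-1],[0,0,0,0,0,0,-1],[0,0,0,0,0,0,-1]]
  ]
}}

```text
time: 9.88
tool_pos: [0.4503, -0.0055, 0.2525]
ee_rot: [3.141, 0.0, 2.982]
wrist_force: [-0.9, 0.2, 0.2]
width: 0.0002
```

```bash
python3 - <<'E'
from h import *
S=robot.snapshot("scene")
cv2.imwrite("pics/crop4.png",cv2.resize(S[60:360,150:480],(660,600),interpolation=2)[:,:,::-1])
o=robot.get_obs();print(o["time"],o["tool_pos"],o["wrist_force"])
E
```

```text
9.925 [ 0.4502562  -0.0055273   0.25254055] [0.96304231 0.09144827 0.2978875 ]
```

View pics/crop4.png

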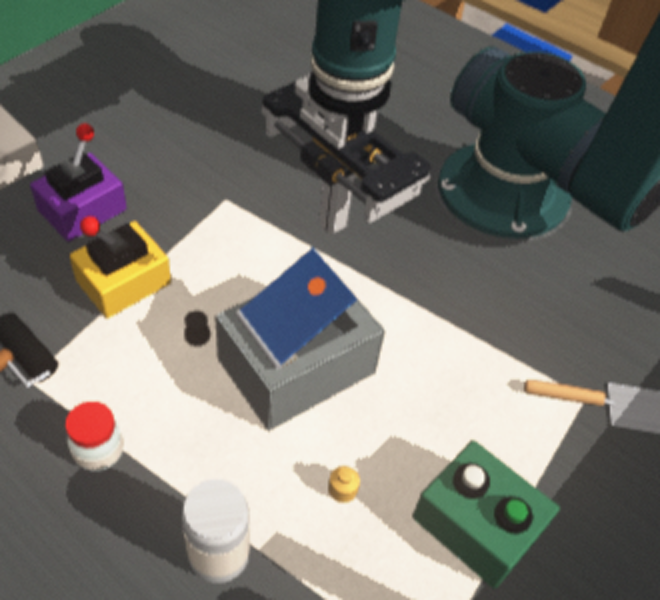

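The hatch stands open, with its mark now at crop (316,287), and the bystanders and the arm are clear. I wait briefly, then check its angle and that it is still.

>>> {"fn": "jog_arm", "kwargs": {
  "steps": [
    [[0,0,-1,0,0,0,-1],[0,0,0,0,0,0,-1],[0,0,0,0,0,0,-1],[0,0,0,0,0,0,-1],[0,0,0,0,0,0,-1],[0,0,0,0,0,0,-1]]
  ]
}}

```text
time: 10.68
tool_pos: [0.4502, -0.0055, 0.2623]
ee_rot: [3.142, -0.0, 2.982]
wrist_force: [-0.4, 0.1, 0.3]
width: 0.0007
```

```bash
python3 - <<'E'
from h import *
RED=((2,150,60),(16,255,255));ORG=((10,150,90),(32,255,255))
for i in range(3):
    S=robot.snapshot("scene");m=blob(S,(285,180,335,230),*ORG)[1];print(m,blob(S,(170,135,225,190),*RED)[1])
c=robot.camera_info("scene");u=np.array([.967,-.255,0]);M=np.array([.450,-.005,.114])
for a in(0,.38,.42,.5):
    X=M+.095*((1-np.cos(a))*u+np.array([0,0,np.sin(a)]));p=c["mtx"]@(c["R"]@X+c["t"]);print(a,p[:2]/p[2])
robot.close_job();print(robot.get_obs()["wrist_force"])
E
```

```text
[307.78828829 202.66216216] [194.5        172.64035088]
[307.70175439 202.69736842] [194.57142857 172.63392857]
[307.78828829 202.66216216] [194.5        172.64035088]
0 [311.42244581 212.07206842]
0.38 [310.1911866  204.34941059]
0.42 [309.78799107 203.69138699]
0.5 [308.82477313 202.48186205]
the job is handed in; nothing more can be done
the job is handed in; nothing more can be done
```

I did both steps in order and handed the job in at about 11 s of the 45 s allowed. `close_job` gives no verdict, so these are my own last checks:

- **Lever:** I pushed the yellow isolator's red lever away from the robot to its stop. It took about 30 N with no further movement. The ball's position in the picture matches an angle of 0.95 to 1.0 rad, and it had not moved when I checked again at the end.
- **Hatch:** I pressed the hatch once at its orange mark until it bottomed, 7 mm down at about 20 N, then lifted straight up. It popped open, and in three pictures in a row the mark stayed within 0.1 pixel. It matches the open stop (0.5 rad) to about 1 pixel, beyond the 0.42 rad position.
- **Rest of the bench:** The tool ended at z = 0.26 m, well clear of everything, with about 0.5 N on the wrist. In the last picture I viewed, the jog box and the bystanders in view stood where they had been. The black ink jar and parts of the brayer and knife were outside that crop, but I went nowhere near them.

No check failed or disagreed beyond about 1.5 pixels of calibration offset.

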